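Close up the soldering kit case

TASK

The soldering kit case stands open on the bench: push its upright tool panel over and down until it lies flat inside the case, and only then swing the lid over it and press it fully shut. Do both with the fingertips or the outside of the fingers; never take the panel or the lid between the fingers. Leave the things standing around the case where they are, and do not lift any of them.

Things in the scene. Friction and masses are not known exactly. Their poses are not given: they have to be found in the camera images.
- case: Black open-topped plastic kit case fixed to the bench, outside 220 (x) x 190 (y) x 70 mm high, walls 5 mm, grey foam, two motors and a charger inside (all below 52 mm height). Origin: centre of its underside, on the bench. Its x axis runs along both hinges; the lid is hinged on its +y wall (the robot's left at zero yaw), the tool panel just inside its -y wall. Its yaw varies by up to about 0.5 rad.
- lid (a joint): Angle of the lid in rad: 0 = shut on the rim, pi/2 = standing upright, larger = leaning outwards (to the case's +y); starts between 1.55 and 1.9, limit 1.95. The hinge is stiff: the lid stays where it is left and does not fall, so it must be pushed and pressed all the way; some 2 to 5 N at its free edge does it.
- lid_hinge (a point): Middle of the lid's hinge axis, at case (0, +95 mm, 70 mm high). Turns with the lid: its x axis runs along the hinge, its -y axis from the hinge to the lid's free edge, its z axis out of the lid's outer face (up when shut). The black lid is a slab 224 mm along x, 192 mm from hinge to free edge, from z = 0 to z = 8 mm in this frame, with a 60 mm wide, 12 mm long finger tab beyond the middle of the free edge.
- lid_edge (a point): Middle of the lid's free edge (192 mm from the hinge axis, mid-thickness); moves with the lid, axes as lid_hinge.
- panel (a joint): Angle of the tool panel in rad: 0 = lying flat inside the case, its upper face 15 mm under the rim; pi/2 = upright; starts between 1.35 and 1.75, limit 1.85. The hinge is stiff: the panel stays where it is left, so it must be pushed and pressed all the way down; some 1 to 3 N does it.
- panel_hinge (a point): Middle of the tool panel's hinge axis, at case (0, -82 mm, 52 mm high). Turns with the panel: x along the hinge, y from the hinge to the panel's free edge, z out of its bare face (up when flat; when upright that face looks to the case's -y). The panel is a bare grey aluminium plate 190 mm along x, 115 mm from hinge to free edge, 5 mm thick (z from -2.5 to 2.5 mm), small tools strapped on its other face. It folds towards the case's +y.
- panel_edge (a point): Middle of the panel's free edge (115 mm from the hinge axis); moves with the panel, axes as panel_hinge.
- tin: Bystander: round steel tip-cleaner tin with brass wool, 76 mm across, 44 mm high; origin at the centre of its underside.
- cup: Bystander: black open plastic cup, 72 mm across, 85 mm high; origin at the centre of its underside.
- spool: Bystander: small spool of copper wire with grey flanges, 64 mm across, 42 mm high; origin at the centre of its underside.
- battery: Bystander: black battery pack, 75 x 36 x 30 mm, with a small yellow plug on one end; origin at the centre of its underside.

How it is judged:
By the outcome, as a careful person would: the job done as asked, in the order asked, and still so for the second after the job is handed in, with the robot touching nothing.
It also fails if it takes over 61 s, if anything falls off the work surface, if the arm or the gripper's body presses on something with over 40 N, if the wrist force passes 120 N, or if a joint passes its speed limit or range.

ROBOT

A 6-joint arm with a two-finger parallel gripper is mounted at the origin on the work surface. World frame = base frame: x ahead of the robot, y to its left, z up, the work surface at z = 0. Lengths are in m, angles in rad, forces in N, time in s.
With the tool pointing down it reaches from about 0.3 to 0.825 m from the base axis. Payload 5.4 kg.
Tool frame: the origin (TCP) lies midway between the tips of the shut fingers; the grasp point (between the pads) lies 19 mm behind it; z points along the fingers, x is the direction in which the jaws open and shut, and the axes are right-handed (so a half turn about z gives the same grasp; the last joint's range is limited). The gripper opens to 92 mm and grips with 3 to 60 N. Pads are 20 mm wide; open, the fingers measure 128 mm over their backs; the gripper's body (75 mm by 189 mm) begins 69 mm behind the grasp point.
Start: joints at [-1.382, 0.158, 1.597, -0, 1.386, -0.21], TCP at [0.223, -0.53, 0.215] pointing down, gripper open.
Joint ranges: [-2.91, 2.91], [-0.94, 2.29], [0.18, 2.7], [-1.29, 4.43], [0.17, 2.64], [-3, 3]. Speed limits (rad/s): [2.57, 2.57, 3.14, 3.14, 3.14, 3.14].

INTERFACE

Orientations are given as a 3x3 rotation matrix whose columns are the frame's x, y, z axes.
In Python, from workcell import * gives the robot as it stands.
- The arm moves only by the tool play_rows, never from a script. Its argument "motion" is a list of rows, each a list of 3 entries, a list of its own where there are three numbers: the closure, from 0 (fully open) to 1 (shut), then the shift along the tool's x, y, z scaled (see below), then the turn, a rotation vector about the tool's x, y, z scaled (see below). A call has exactly 10 rows; each row is the pose to reach, as a shift and turn from the pose commanded when the call began, along the tool's axes at that moment, turning the shorter way round; what a row does not reach only later rows make up. The controller multiplies each number of a shift by 80 cm and each number of a turn by pi rad. A row lasts 1/12 s, in which the tool goes at most 41.7 mm and 7.16 degrees, less where a joint would pass 70% of its speed; a pose out of reach is approached as far as the arm can. A call with a number of a shift or a turn outside -1 to 1 is refused whole. A call with a gripper value outside its range is refused whole. The fingers move at their own pace and stop on an object; the grip force is fixed at half the most. Time passes only in rows, so rows that repeat a pose let the fingers close, or fill a call up. It gives the time, the measured TCP pose, the force and the opening at its end, in the units of the state.
- get_obs(): the state, without advancing time (a new reading comes with each control period).
- snapshot(name): name is "scene" or "top" or "wrist"; returns the picture (384x512x3 uint8, blue, green, red); there is no depth.
- calibration(name): a dict with "vertical_fov" (degrees; the focal length in pixels is half the picture's height over the tangent of half this angle, whatever the lens; pixels are square), "cx", "cy" (the principal point, pixels), "extrinsics" (4x4, takes a point from world to camera coordinates). Camera axes: x right, y down, z forward; pixel columns grow to the right and rows downward; lengths in m; the calibration is good to about 2 mm. A picture is of the moment at which its call begins: read the wrist's pose just before it. calibration takes no time and is no camera call; for the wrist camera it gives the pose at the moment of the call.
- hand_in(): hands the job in, once; it reports no verdict.
Trained networks look in the newest picture that a camera, given by its name, has taken for a name from the list of things; names that differ only in an ending like _2 or _b are one class to them, and where a whole thing is asked for, a point or a joint stands for the part that bears it (a point fixed in the world has none). Each returns a list of dicts, best first, with "conf" (0 to 1); they miss things now and then, are a little off and sometimes report something else, mostly with a low value. They report only what shows in the picture. A call takes as long as a camera call.
- trace(query, camera): "pixels" (384x512 bool, what is visible of it) and "pixel" ([column, row] in pixels, amid what is visible of it).
The state is a dict: "time_s": time; "q": joint angles; "joint_velocities": joint speeds; "joint_efforts": joint torques, N m; "tcp_pos": TCP position; "eef_rot": TCP orientation; "ft_force": force on the tool from outside, world axes, zero at the start; "wrist_torque": the same for the moment, N m; "opening": opening from 0.0 (shut) to 1.0 (fully open).
Only numpy, scipy, OpenCV 4.12 (cv2) and the standard library are available. Lean on these libraries where they do the work, as an engineer would, in place of code of your own. Each camera call takes 0.05 s, during which the arm holds its last target.

## Working session

There is one attempt and no reset: what is moved stays moved. The work goes in short steps, Python scripts to look and compute and a tool call to move; the robot and the scene stay as the last step left them, time stands still between calls to the robot, and variables do not carry over. Pictures are saved under pics/ and viewed, and the job is handed in when it is done.

Besides the shell and the picture viewer there is one more tool, called after "Emit:" as name(argument=value, ...) on one line, values as JSON. play_rows: Moves the arm, as the interface text tells. Shifts and turns lie within -1 to 1; 1 stands for 80 cm of shift or pi rad of turn. Its arguments: {"type":"object","properties":{"motion":{"type":"array"}},"required":["motion"]}

```bash
ls; mkdir -p pics; python3 - <<'E'
from workcell import *
import cv2
o=get_obs();print(o)
for n in("scene","top","wrist"):
    im=snapshot(n);cv2.imwrite(f"pics/{n}0.png",im);print(n,calibration(n))
E
```

```text
pics
{'time_s': 0.0, 'q': array([-1.38212020e+00,  1.59053123e-01,  1.59821631e+00, -4.16061199e-06,
        1.38619419e+00, -2.10126969e-01]), 'joint_velocities': array([-1.52983343e-03,  4.38683362e-04,  1.54141134e-03, -6.63083758e-05,
        1.13056814e-03,  5.38106300e-05]), 'joint_efforts': array([ 3.97336808e-04, -3.85569119e+01, -3.22109127e+01,  7.01925438e-02,
        3.78215604e-02, -1.28580932e-04]), 'tcp_pos': array([ 0.22312728, -0.52926822,  0.21362461]), 'eef_rot': array([[ 3.88316023e-01, -9.21526202e-01, -3.54932967e-04],
       [-9.21524452e-01, -3.88315993e-01,  1.83699412e-03],
       [-1.83066437e-03, -3.86254845e-04, -9.99998250e-01]]), 'ft_force': array([ 0.31229754,  0.50097272, -0.24566055]), 'wrist_torque': array([ 0.02105025, -0.0145467 , -0.00317286]), 'opening': 0.9988633144817118}
scene {'vertical_fov': 49.92119673848824, 'cx': 256.1692499787772, 'cy': 193.02435831909847, 'extrinsics': array([[ 0.24241365,  0.9700795 , -0.01346784, -0.15995931],
       [ 0.60142985, -0.16115528, -0.78250311, -0.26329919],
       [-0.76126064,  0.18158948, -0.62250101, 
[... 273 characters left out ...]
  [-9.94392245e-01, -1.76651661e-02, -1.04268905e-01,
         5.49377542e-01],
       [ 1.04241023e-01,  2.49438268e-03, -9.94548937e-01,
         1.33931731e+00],
       [ 0.00000000e+00,  0.00000000e+00,  0.00000000e+00,
         1.00000000e+00]])}
wrist {'vertical_fov': 71.34590762095533, 'cx': 254.3246735683804, 'cy': 188.89962410374548, 'extrinsics': array([[ 3.88508021e-01, -9.21445205e-01, -5.01755318e-04,
        -5.73973244e-01],
       [-8.84948684e-01, -3.73271654e-01,  2.78449455e-01,
        -3.20610750e-02],
       [-2.56763206e-01, -1.07735819e-01, -9.60450753e-01,
         3.91948664e-01],
       [ 0.00000000e+00,  0.00000000e+00,  0.00000000e+00,
         1.00000000e+00]])}
```

View pics/scene0.png

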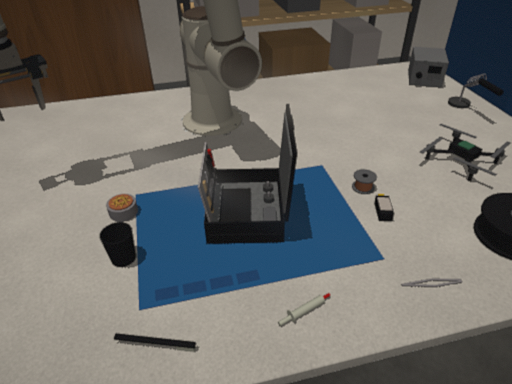

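View pics/top0.png

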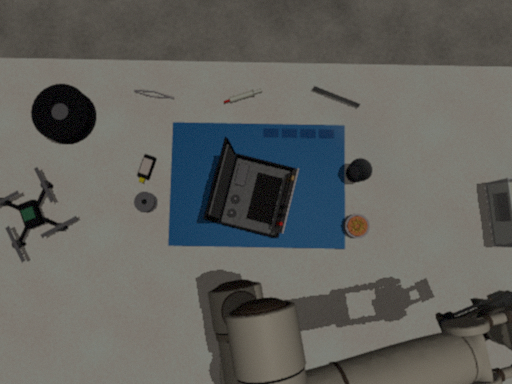

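```bash
python3 - <<'E'
from workcell import *
import cv2,numpy as np
for c in("scene","top"):
    im=cv2.imread(f"pics/{c}0.png")
    cal=calibration(c);E=cal["extrinsics"];f=192/np.tan(np.radians(cal["vertical_fov"]/2))
    for n,col in (("case",(255,0,0)),("lid",(0,255,0)),("panel",(0,0,255)),("tin",(255,255,0)),("cup",(255,0,255)),("spool",(0,255,255)),("battery",(128,255,128))):
        for r in trace(n,c)[:2]:
            m=r["pixels"]
            p=r["pixel"]
            R=E[:3,:3];C=-R.T@E[:3,3];d=R.T@np.array([(p[0]-cal["cx"])/f,(p[1]-cal["cy"])/f,1]);
            z=0.03;X=C+d*(z-C[2])/d[2]
            print(c,n,round(r["conf"],2),p,m.sum(),X.round(3))
            if r["conf"]>.5:
                cs,_=cv2.findContours(m.astype(np.uint8),0,2);cv2.drawContours(im,cs,-1,col,1)
                h=max(cs,key=cv2.contourArea);print(cv2.approxPolyDP(h,4,True)[:,0].tolist())
    cv2.imwrite(f"pics/{c}_m.png",im)
E
```

```text
scene case 0.86 [252.3, 200.2] 7730 [0.515 0.026 0.03 ]
[[288, 104], [277, 167], [218, 170], [204, 145], [198, 190], [208, 244], [284, 240], [297, 157]]
scene lid 0.74 [288.5, 158.8] 1396 [0.353 0.177 0.03 ]
[[288, 104], [279, 162], [285, 221], [297, 155]]
scene panel 0.97 [207.6, 183.1] 955 [ 0.41  -0.077  0.03 ]
[[205, 144], [197, 187], [211, 221], [216, 169]]
scene tin 0.89 [122.6, 205.0] 708 [ 0.447 -0.307  0.03 ]
[[111, 198], [106, 206], [113, 220], [129, 220], [136, 214], [133, 196]]
scene cup 0.64 [117.8, 242.1] 1219 [ 0.585 -0.318  0.03 ]
[[113, 223], [103, 230], [101, 240], [113, 264], [125, 267], [136, 258], [127, 224]]
scene spool 0.68 [360.9, 181.9] 476 [0.516 0.337 0.03 ]
[[356, 171], [352, 187], [372, 192], [376, 175]]
scene battery 0.57 [384.3, 207.4] 442 [0.631 0.347 0.03 ]
[[377, 195], [378, 219], [392, 221], [389, 197]]
top case 0.64 [246.7, 193.5] 6035 [0.538 0.033 0.03 ]
[[225, 138], [204, 219], [278, 237], [284, 231], [298, 169], [236, 154]]
top lid 0.93 [220.8, 182.4] 1184 [0.571 0.116 0.03 ]
[[227, 139], [204, 215], [210, 221], [219, 216], [234, 160]]
top tin 0.86 [357.9, 225.0] 515 [ 0.445 -0.315  0.03 ]
[[349, 216], [345, 232], [364, 237], [369, 231], [365, 217]]
top tin 0.68 [143.8, 169.1] 367 [0.609 0.36  0.03 ]
[[155, 157], [144, 156], [137, 173], [140, 182], [150, 179]]
top cup 0.8 [359.1, 171.2] 496 [ 0.615 -0.32   0.03 ]
[[354, 160], [347, 178], [368, 179], [369, 162]]
top spool 0.88 [145.7, 202.5] 384 [0.504 0.349 0.03 ]
[[139, 193], [137, 209], [152, 211], [156, 198]]
top spool 0.48 [287.6, 203.1] 608 [ 0.51  -0.095  0.03 ]
```

```bash
cat > fit.py <<'E'
import numpy as np,cv2
from scipy.optimize import minimize
def box(x0,x1,y0,y1,z0,z1): return np.array([[x,y,z] for x in(x0,x1) for y in(y0,y1) for z in(z0,z1)])
def T(p):
    x,y,yaw,_,_=p;c,s=np.cos(yaw),np.sin(yaw)
    return np.array([[c,-s,0],[s,c,0],[0,0,1]]),np.array([x,y,0])
def rx(a): c,s=np.cos(a),np.sin(a);return np.array([[1,0,0],[0,c,-s],[0,s,c]])
def parts(p):
    R,t=T(p);al,ap=p[3],p[4]
    body=box(-.11,.11,-.095,.095,0,.07)
    lid=box(-.112,.112,-.192,0,0,.008);tab=box(-.03,.03,-.204,-.192,0,.008)
    Rl=rx(-al);hl=np.array([0,.095,.07]);lid=lid@Rl.T+hl;tab=tab@Rl.T+hl
    Rp=rx(ap);pn=box(-.095,.095,0,.115,-.0025,.0025)@Rp.T+np.array([0,-.082,.052])
    return {k:v@R.T+t for k,v in dict(body=body,lid=lid,tab=tab,panel=pn).items()}
def proj(P,cal):
    E=cal["extrinsics"];f=192/np.tan(np.radians(cal["vertical_fov"]/2));c=P@E[:3,:3].T+E[:3,3]
    return np.c_[c[:,0]/c[:,2]*f+cal["cx"],c[:,1]/c[:,2]*f+cal["cy"]]
def fill(Ps,cal):
    m=np.zeros((384*2,512*2),np.uint8)
    for P in Ps:
        h=cv2.convexHull((proj(P,cal)*2+.5).astype(np.float32))
        cv2.fillConvexPoly(m,np.round(h*8).astype(np.int32),255,shift=3)
    return cv2.GaussianBlur(cv2.resize(m,(512,384),interpolation=cv2.INTER_AREA).astype(np.float32)/255,(0,0),1)
def draw(im,p,cal,out):
    for k,v in parts(p).items():
        q=np.round(proj(v,cal)*2).astype(int);
        if out is None: pass
        for a in range(8):
            for b in (1,2,4):
                if not a&b: cv2.line(im,tuple(map(int,q[a])),tuple(map(int,q[a|b])),{'body':(255,255,0),'lid':(0,255,0),'tab':(0,255,0),'panel':(0,0,255)}[k],1)
E
python3 - <<'E'
from workcell import *
from fit import *
obs=[];ims={}
for c in("scene","top"):
    ims[c]=snapshot(c);cal=calibration(c)
    for n in("case","lid","panel"):
        r=trace(n,c)
        if r and r[0]["conf"]>.5:obs.append((c,n,cal,cv2.GaussianBlur(r[0]["pixels"].astype(np.float32),(0,0),1)));print(c,n)
np.set_printoptions(precision=4,suppress=True)
def cost(p,det=False):
    P=parts(p);e=[]
    for c,n,cal,m in obs:
        g={"case":list(P.values()),"lid":[P["lid"],P["tab"]],"panel":[P["panel"]]}[n]
        f=fill(g,cal);e.append(((f-m)**2).sum()/(1 if n=="case" else 1))
    return np.array(e) if det else sum(e)
best=None
for l in(1.6,1.85):
  for pa in(1.4,1.7):
    s=np.array([[.52,.02,-.25,l,pa]]+[list(np.array([.52,.02,-.25,l,pa])+d) for d in np.diag([.03,.03,.1,.15,.15])])
    r=minimize(cost,s[0],method="Nelder-Mead",options=dict(initial_simplex=s,maxiter=500,xatol=1e-4,fatol=.1))
    print(r.x,r.fun,cost(r.x,1))
    if best is None or r.fun<best.fun:best=r
for c in ims:
    im=cv2.resize(ims[c],None,fx=2,fy=2,interpolation=cv2.INTER_CUBIC);draw(im,best.x,calibration(c),0)
    im=im[180:520,330:680] if c=="scene" else im[240:500,370:640]
    cv2.imwrite(f"pics/fit_{c}.png",cv2.resize(im,None,fx=1.7,fy=1.7))
np.save("p.npy",best.x)
E
```

```text
scene case
scene lid
scene panel
top case
top lid
top panel
[ 0.5288  0.004  -0.2339  1.6214  1.7136] 184.1790008544922 [52.9866 30.3651 28.297  30.5223 30.5838 11.4242]
[ 0.5296  0.003  -0.2245  1.6282  1.7157] 201.06077575683594 [50.3422 37.2902 44.2084 30.9667 25.721  12.5323]
[ 0.5289  0.0034 -0.2329  1.6263  1.7122] 172.2821044921875 [48.4859 27.5526 32.2331 28.8398 24.7344 10.4362]
[ 0.5292  0.0031 -0.2306  1.6284  1.7101] 172.8736572265625 [44.2949 29.37   34.9888 29.6532 22.9108 11.656 ]
```

View pics/fit_scene.png

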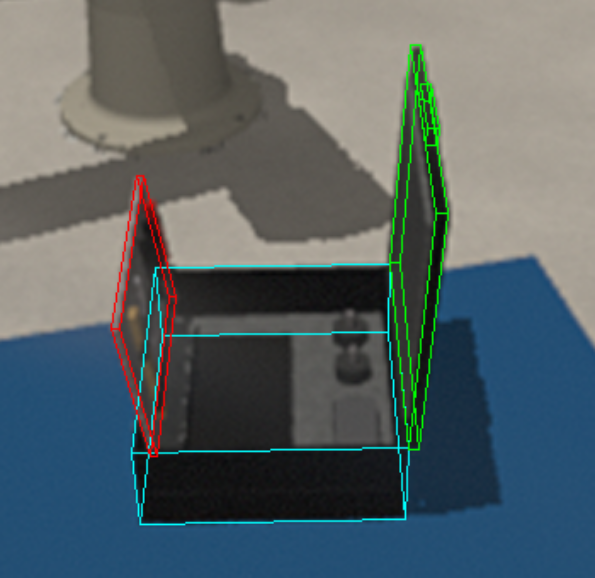

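View pics/fit_top.png

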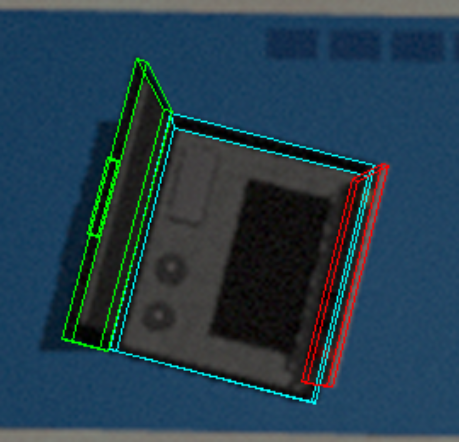

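```bash
cat > h.py <<'E'
from workcell import *
from fit import *
from scipy.spatial.transform import Rotation as Ro
p=np.array([.529,.0034,-.232,1.626,1.712])
def cur():
    o=get_obs();R,t=T(p);c=R.T@(o["tcp_pos"]-t);print("t",round(o["time_s"],2),"case tcp mm",(c*1e3).round(1),"F case",(R.T@o["ft_force"]).round(1),"open",round(o["opening"],2),"q",o["q"].round(2));return o
def to(*tg):
    o=get_obs();R,t=T(p);Rt=np.c_[R[:,0],-R[:,1],-R[:,2]]
    for g in tg:
        d=o["eef_rot"].T@(R@np.array(g)+t-o["tcp_pos"])/.8
        print(g,d.round(4),(Ro.from_matrix(o["eef_rot"].T@Rt).as_rotvec()/np.pi).round(4))
E
python3 -c "
from h import *
cur();to((0,-.15,.215))"
```

```text
t 1.25 case tcp mm [-175.  -589.3  214.6] F case [ 1.2  0.2 -0.4] open 1.0 q [-1.38  0.16  1.6  -0.    1.39 -0.21]
(0, -0.15, 0.215) [-3.145e-01 -5.005e-01 -5.000e-04] [-0.      0.     -0.2992]
```

Emit:
play_rows(motion=[[1, [-0.315, -0.5, 0], [0, 0, -0.299]], [1, [-0.315, -0.5, 0], [0, 0, -0.299]], [1, [-0.315, -0.5, 0], [0, 0, -0.299]], [1, [-0.315, -0.5, 0], [0, 0, -0.299]], [1, [-0.315, -0.5, 0], [0, 0, -0.299]], [1, [-0.315, -0.5, 0], [0, 0, -0.299]], [1, [-0.315, -0.5, 0], [0, 0, -0.299]], [1, [-0.315, -0.5, 0], [0, 0, -0.299]], [1, [-0.315, -0.5, 0], [0, 0, -0.299]], [1, [-0.315, -0.5, 0], [0, 0, -0.299]]])

```text
time_s: 2.08
tcp_pos: [0.4628, -0.1865, 0.2149]
eef_rot: [[0.973, -0.23, 0.001], [-0.23, -0.973, -0.001], [0.001, 0.0, -1.0]]
ft_force: [0.5, -0.3, -0.1]
opening: 0.298
```

```bash
python3 -c "
from h import *
cur();to((0,-.15,.215),(0,-.15,.125))"
```

```text
t 2.08 case tcp mm [ -20.8 -200.   214.9] F case [ 0.5 -0.2 -0.1] open 0.3 q [-0.63 -0.04  1.81 -0.    1.38 -0.39]
(0, -0.15, 0.215) [ 0.026  -0.0625 -0.0001] [ 0.0001 -0.0003 -0.0002]
(0, -0.15, 0.125) [ 0.0259 -0.0626  0.1124] [ 0.0001 -0.0003 -0.0002]
```

Emit:
play_rows(motion=[[1, [0.026, -0.062, 0.02], [0, 0, 0]], [1, [0.026, -0.062, 0.05], [0, 0, 0]], [1, [0.026, -0.062, 0.08], [0, 0, 0]], [1, [0.026, -0.062, 0.112], [0, 0, 0]], [1, [0.026, -0.062, 0.112], [0, 0, 0]], [1, [0.026, -0.062, 0.112], [0, 0, 0]], [1, [0.026, -0.062, 0.112], [0, 0, 0]], [1, [0.026, -0.062, 0.112], [0, 0, 0]], [1, [0.026, -0.062, 0.112], [0, 0, 0]], [1, [0.026, -0.062, 0.112], [0, 0, 0]]])

```text
time_s: 2.92
tcp_pos: [0.4943, -0.1455, 0.1264]
eef_rot: [[0.973, -0.231, 0.002], [-0.231, -0.973, -0.001], [0.002, 0.001, -1.0]]
ft_force: [-1.2, -0.2, -0.5]
opening: 0.003
```

```bash
python3 -c "
from h import *
cur();to((0,-.15,.125))
cv2.imwrite('pics/s1.png',cv2.resize(snapshot('scene')[80:280,120:380],None,fx=2.5,fy=2.5))
# panel path corners
w=.01
for a in (1.5,1.3,1.1,.9,.7,.5,.3,.15,0,-.04):
    r=.065;print(a,np.round([-.082+r*np.cos(a)-.0025*np.sin(a)-w,.052+r*np.sin(a)+.0025*np.cos(a)],4))
"
```

```text
t 2.92 case tcp mm [   0.5 -152.9  126.4] F case [-1.1 -0.4 -0.5] open 0.0 q [-0.52  0.09  1.85  0.    1.2  -0.29]
(0, -0.15, 0.125) [-0.0006 -0.0036  0.0018] [ 0.0002 -0.0008 -0.0003]
1.5 [-0.0899  0.117 ]
1.3 [-0.077   0.1153]
1.1 [-0.0647  0.1111]
0.9 [-0.0536  0.1045]
0.7 [-0.0439  0.0958]
0.5 [-0.0362  0.0854]
0.3 [-0.0306  0.0736]
0.15 [-0.0281  0.0642]
0 [-0.027   0.0545]
-0.04 [-0.027   0.0519]
```

View pics/s1.png

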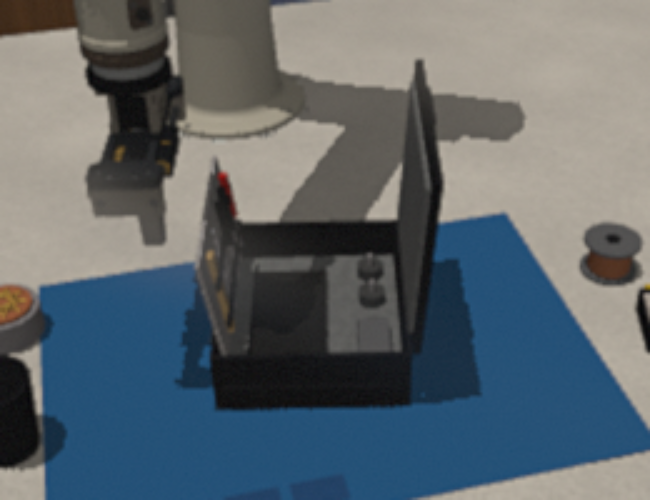

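Emit:
play_rows(motion=[[1, [0, -0.019, 0.004], [0, 0, 0]], [1, [0, -0.037, 0.008], [0, 0, 0]], [1, [0, -0.056, 0.009], [0, 0, 0]], [1, [0, -0.075, 0.01], [0, 0, 0]], [1, [0, -0.084, 0.011], [0, 0, 0]], [1, [0, -0.091, 0.0125], [0, 0, 0]], [1, [0, -0.099, 0.0145], [0, 0, 0]], [1, [0, -0.107, 0.0175], [0, 0, 0]], [1, [0, -0.114, 0.021], [0, 0, 0]], [1, [0, -0.12, 0.0255], [0, 0, 0]]])

```text
time_s: 3.8
tcp_pos: [0.5161, -0.0511, 0.1046]
eef_rot: [[0.973, -0.231, 0.001], [-0.231, -0.973, 0.0], [0.001, -0.0, -1.0]]
ft_force: [-0.1, -0.7, 1.2]
opening: 0.009
```

```bash
python3 -c "
from h import *
cur();to((0,-.0439,.0958))
cv2.imwrite('pics/s2.png',cv2.resize(snapshot('scene')[80:280,120:380],None,fx=2.5,fy=2.5))
"
```

```text
t 3.8 case tcp mm [ -0.  -56.  104.6] F case [ 0.1 -0.7  1.2] open 0.01 q [-0.33  0.13  1.86  0.    1.15 -0.1 ]
(0, -0.0439, 0.0958) [ 0.     -0.0151  0.0109] [-0.0001 -0.0002 -0.0003]
```

View pics/s2.png

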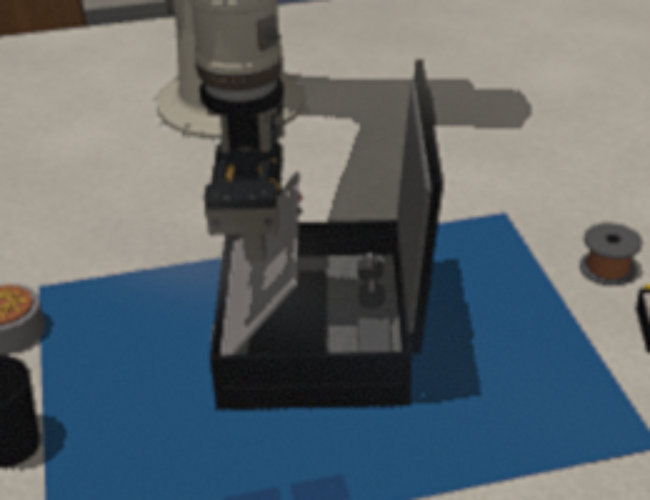

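Emit:
play_rows(motion=[[1, [0, -0.007, 0.005], [0, 0, 0]], [1, [0, -0.0125, 0.011], [0, 0, 0]], [1, [0, -0.018, 0.017], [0, 0, 0]], [1, [0, -0.022, 0.024], [0, 0, 0]], [1, [0, -0.026, 0.031], [0, 0, 0]], [1, [0, -0.029, 0.0385], [0, 0, 0]], [1, [0, -0.0315, 0.0465], [0, 0, 0]], [1, [0, -0.033, 0.0535], [0, 0, 0]], [1, [0, -0.034, 0.06], [0, 0, 0]], [1, [0, -0.034, 0.062], [0, 0, 0]]])

```text
time_s: 4.68
tcp_pos: [0.5217, -0.0247, 0.0548]
eef_rot: [[0.973, -0.231, -0.001], [-0.231, -0.973, 0.0], [-0.001, -0.0, -1.0]]
ft_force: [-4.3, 1.0, 12.2]
opening: 0.006
```

```bash
python3 -c "
from h import *
cur()
cv2.imwrite('pics/s3.png',cv2.resize(snapshot('scene')[80:280,120:380],None,fx=2.5,fy=2.5))
cur()
"
```

```text
t 4.68 case tcp mm [ -0.6 -29.1  54.8] F case [-4.4 -0.  12.2] open 0.01 q [-0.28  0.21  1.88  0.    1.05 -0.05]
t 4.73 case tcp mm [ -0.6 -29.1  54.9] F case [ 0.3 -0.1 -0.4] open 0.0 q [-0.28  0.21  1.88  0.    1.05 -0.05]
```

View pics/s3.png

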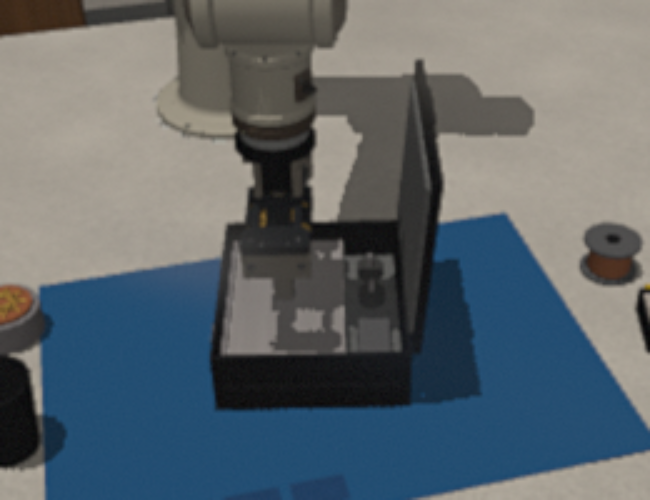

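Emit:
play_rows(motion=[[1, [0, 0, 0.001], [0, 0, 0]], [1, [0, 0, 0.002], [0, 0, 0]], [1, [0, 0, 0.003], [0, 0, 0]], [1, [0, 0, 0.004], [0, 0, 0]], [1, [0, 0, 0.005], [0, 0, 0]], [1, [0, 0, 0.006], [0, 0, 0]], [1, [0, 0, 0.006], [0, 0, 0]], [1, [0, 0, 0.006], [0, 0, 0]], [1, [0, 0, 0.006], [0, 0, 0]], [1, [0, 0, 0.006], [0, 0, 0]]])

```text
time_s: 5.57
tcp_pos: [0.522, -0.0249, 0.0545]
eef_rot: [[0.973, -0.23, -0.002], [-0.23, -0.973, 0.0], [-0.002, 0.0, -1.0]]
ft_force: [-16.0, 4.8, 35.5]
opening: 0.006
```

```bash
python3 -c "
from h import *
cur()
"
```

```text
t 5.57 case tcp mm [ -0.3 -29.1  54.5] F case [-16.7   1.   35.5] open 0.01 q [-0.28  0.21  1.87 -0.    1.05 -0.05]
```

Emit:
play_rows(motion=[[1, [0, 0, -0.02], [0, 0, 0]], [1, [0, 0, -0.06], [0, 0, 0]], [1, [0, 0, -0.11], [0, 0, 0]], [1, [0, 0, -0.16], [0, 0, 0]], [1, [0, 0, -0.21], [0, 0, 0]], [1, [0, 0, -0.26], [0, 0, 0]], [1, [0, 0, -0.31], [0, 0, 0]], [1, [0, -0.03, -0.33], [0, 0, 0]], [1, [0, -0.07, -0.34], [0, 0, 0]], [1, [0, -0.11, -0.34], [0, 0, 0]]])

```text
time_s: 6.4
tcp_pos: [0.5437, 0.061, 0.3253]
eef_rot: [[0.973, -0.233, 0.006], [-0.233, -0.973, -0.001], [0.006, -0.001, -1.0]]
ft_force: [1.2, -0.0, 0.2]
opening: 0.006
```

```bash
python3 - <<'E'
from h import *
cur();to((0,.165,.32),(0,.165,.205))
ims={};obs=[]
for c in("scene","top"):
    ims[c]=snapshot(c);cal=calibration(c)
    for n in("lid","panel"):
        r=trace(n,c)
        if r: print(c,n,r[0]["conf"],r[0]["pixels"].sum()); 
        if r and r[0]["conf"]>.5: obs.append((n,cal,cv2.GaussianBlur(r[0]["pixels"].astype(np.float32),(0,0),1)))
    im=cv2.resize(ims[c],None,fx=2,fy=2);draw(im,np.r_[p[:4],0],calibration(c),0)
    im=im[180:520,330:680] if c=="scene" else im[240:500,370:640]
    cv2.imwrite(f"pics/f2_{c}.png",cv2.resize(im,None,fx=1.7,fy=1.7))
E
```

```text
t 6.4 case tcp mm [  1.1  59.4 325.3] F case [1.2 0.2 0.2] open 0.01 q [-0.11  0.03  1.52 -0.    1.59  0.13]
(0, 0.165, 0.32) [-0.0017 -0.132   0.0068] [-0.0002 -0.0018 -0.0009]
(0, 0.165, 0.205) [-0.0025 -0.1319  0.1505] [-0.0002 -0.0018 -0.0009]
scene lid 0.58 1261
scene panel 0.66 2021
top lid 0.53 1900
top panel 0.81 1806
```

View pics/f2_scene.png

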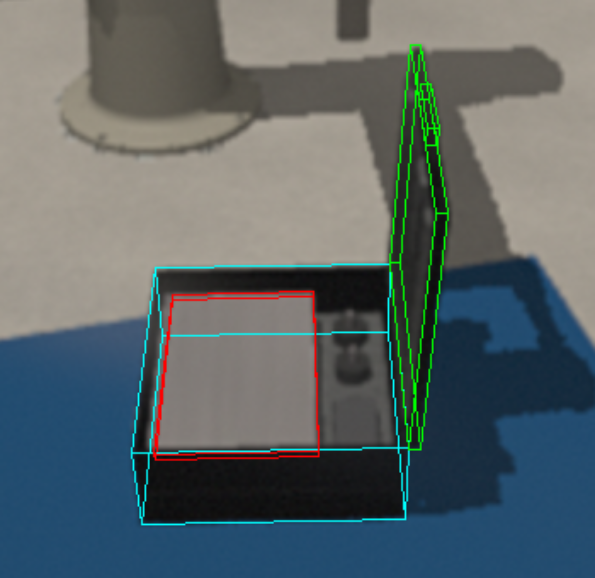

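View pics/f2_top.png

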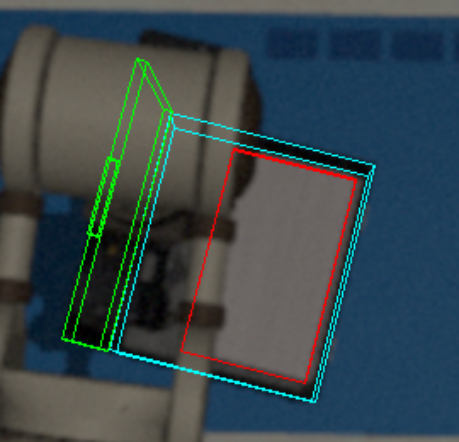

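Emit:
play_rows(motion=[[1, [0, -0.045, 0], [0, 0, 0]], [1, [0, -0.09, 0], [0, 0, 0]], [1, [0, -0.132, 0], [0, 0, 0]], [1, [0, -0.132, 0.02], [0, 0, 0]], [1, [0, -0.132, 0.06], [0, 0, 0]], [1, [0, -0.132, 0.1], [0, 0, 0]], [1, [0, -0.132, 0.13], [0, 0, 0]], [1, [0, -0.132, 0.15], [0, 0, 0]], [1, [0, -0.132, 0.15], [0, 0, 0]], [1, [0, -0.132, 0.15], [0, 0, 0]]])

```text
time_s: 7.53
tcp_pos: [0.5661, 0.1623, 0.2014]
eef_rot: [[0.973, -0.232, -0.002], [-0.232, -0.973, -0.0], [-0.002, 0.001, -1.0]]
ft_force: [0.4, -0.2, 0.2]
opening: 0.009
```

```bash
python3 - <<'E'
from h import *
cur()
w=.01
for a in (1.62,1.5,1.4,1.3,1.2,1.1,1.,.9,.8,.7,.6,.5,.4,.3,.2,.1,0):
    r=.15;g=np.array([.095-r*np.cos(a)+.008*np.sin(a)+w,.07+r*np.sin(a)+.008*np.cos(a)]);print(a,g.round(4),end=' ');to((0,*g))
E
```

```text
t 7.53 case tcp mm [ -0.4 163.2 201.4] F case [ 0.4 -0.1  0.2] open 0.01 q [ 0.07  0.21  1.57 -0.    1.37  0.31]
1.62 [0.1204 0.2194] (0, np.float64(0.12036789123488978), np.float64(0.21942499094526524)) [ 0.0006  0.0536 -0.0225] [ 0.0003  0.0007 -0.0007]
1.5 [0.1024 0.2202] (0, np.float64(0.102369379642677), np.float64(0.22019014560394978)) [ 0.0007  0.0761 -0.0234] [ 0.0003  0.0007 -0.0007]
1.4 [0.0874 0.2192] (0, np.float64(0.08738852640487152), np.float64(0.21917719664147095)) [ 0.0007  0.0948 -0.0221] [ 0.0003  0.0007 -0.0007]
1.3 [0.0726 0.2167] (0, np.float64(0.07258364118964944), np.float64(0.21667371844157565)) [ 0.0007  0.1133 -0.019 ] [ 0.0003  0.0007 -0.0007]
1.2 [0.0581 0.2127] (0, np.float64(0.058102649516236775), np.float64(0.21270472493089732)) [ 0.0008  0.1314 -0.014 ] [ 0.0003  0.0007 -0.0007]
1.1 [0.0441 0.2073] (0, np.float64(0.044090240666654894), np.float64(0.20730987298061995)) [ 0.0008  0.1489 -0.0072] [ 0.0003  0.0007 -0.0007]
1.0 [0.0307 0.2005] (0, np.float64(0.030686421998242217), np.float64(0.20054306616812959)) [0.0009 0.1657 0.0012] [ 0.0003  0.0007 -0.
[... 722 characters left out ...]
.03    0.1358] (0, np.float64(-0.030043802361963544), np.float64(0.13578123929832067)) [0.0012 0.2415 0.0823] [ 0.0003  0.0007 -0.0007]
0.3 [-0.0359  0.122 ] (0, np.float64(-0.035936311715550166), np.float64(0.12197072291220579)) [0.0013 0.2489 0.0995] [ 0.0003  0.0007 -0.0007]
0.2 [-0.0404  0.1076] (0, np.float64(-0.04042063202982574), np.float64(0.10764093224198912)) [0.0013 0.2544 0.1174] [ 0.0003  0.0007 -0.0007]
0.1 [-0.0435  0.0929] (0, np.float64(-0.04345195745852924), np.float64(0.09293504581924844)) [0.0014 0.2582 0.1358] [ 0.0003  0.0007 -0.0007]
0 [-0.045  0.078] (0, np.float64(-0.04499999999999999), np.float64(0.07800000000000001)) [0.0014 0.2601 0.1545] [ 0.0003  0.0007 -0.0007]
```

Emit:
play_rows(motion=[[1, [0, 0.025, -0.015], [0, 0, 0]], [1, [0, 0.05, -0.0225], [0, 0, 0]], [1, [0, 0.065, -0.023], [0, 0, 0]], [1, [0, 0.08, -0.023], [0, 0, 0]], [1, [0, 0.095, -0.022], [0, 0, 0]], [1, [0, 0.113, -0.019], [0, 0, 0]], [1, [0, 0.131, -0.014], [0, 0, 0]], [1, [0, 0.149, -0.007], [0, 0, 0]], [1, [0, 0.166, 0.001], [0, 0, 0]], [1, [0, 0.181, 0.011], [0, 0, 0]]])

```text
time_s: 8.37
tcp_pos: [0.5334, 0.0212, 0.1936]
eef_rot: [[0.973, -0.231, 0.001], [-0.231, -0.973, -0.0], [0.001, 0.0, -1.0]]
ft_force: [2.0, 0.7, 2.6]
opening: 0.007
```

```bash
python3 -c "
from h import *
cur();to((0,-.0046,.1728),(0,-.045,.078))
cv2.imwrite('pics/s4.png',cv2.resize(snapshot('scene')[80:280,120:380],None,fx=2.5,fy=2.5))
"
```

```text
t 8.37 case tcp mm [  0.2  18.4 193.6] F case [1.8 1.1 2.6] open 0.01 q [-0.19  0.07  1.74 -0.    1.33  0.05]
(0, -0.0046, 0.1728) [-0.0002  0.0287  0.026 ] [ 0.     -0.0005 -0.0003]
(0, -0.045, 0.078) [-0.0003  0.0792  0.1445] [ 0.     -0.0005 -0.0003]
```

View pics/s4.png

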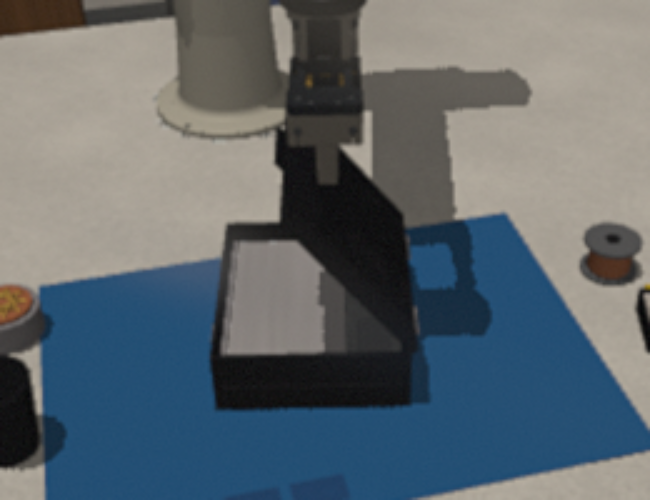

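Emit:
play_rows(motion=[[1, [0, 0.0147, 0.0117], [0, 0, 0]], [1, [0, 0.028, 0.0247], [0, 0, 0]], [1, [0, 0.04, 0.039], [0, 0, 0]], [1, [0, 0.051, 0.0545], [0, 0, 0]], [1, [0, 0.06, 0.071], [0, 0, 0]], [1, [0, 0.067, 0.088], [0, 0, 0]], [1, [0, 0.073, 0.106], [0, 0, 0]], [1, [0, 0.0765, 0.124], [0, 0, 0]], [1, [0, 0.078, 0.136], [0, 0, 0]], [1, [0, 0.0785, 0.142], [0, 0, 0]]])

```text
time_s: 9.25
tcp_pos: [0.5172, -0.0388, 0.078]
eef_rot: [[0.973, -0.231, -0.004], [-0.231, -0.973, 0.001], [-0.004, 0.0, -1.0]]
ft_force: [-14.1, 2.8, 37.7]
opening: 0.005
```

```bash
python3 -c "
from h import *
cur()"
```

```text
t 9.25 case tcp mm [ -1.7 -43.8  78. ] F case [-14.3  -0.5  37.7] open 0.0 q [-0.31  0.17  1.87 -0.    1.1  -0.07]
```

Emit:
play_rows(motion=[[1, [0, 0, 0.001], [0, 0, 0]], [1, [0, 0, 0.002], [0, 0, 0]], [1, [0, 0, 0.003], [0, 0, 0]], [1, [0, 0, 0.004], [0, 0, 0]], [1, [0, 0, 0.004], [0, 0, 0]], [1, [0, 0, 0.004], [0, 0, 0]], [1, [0, 0, 0.004], [0, 0, 0]], [1, [0, 0, 0.004], [0, 0, 0]], [1, [0, 0, 0.004], [0, 0, 0]], [1, [0, 0, 0.004], [0, 0, 0]]])

```text
time_s: 10.08
tcp_pos: [0.5185, -0.0387, 0.0782]
eef_rot: [[0.973, -0.23, -0.001], [-0.23, -0.973, -0.001], [-0.001, 0.001, -1.0]]
ft_force: [-7.0, 0.5, 13.7]
opening: 0.005
```

```bash
python3 -c "
from h import *
cur()"
```

```text
t 10.08 case tcp mm [ -0.6 -43.4  78.2] F case [-6.9 -1.1 13.7] open 0.01 q [-0.31  0.17  1.87 -0.    1.1  -0.07]
```

Emit:
play_rows(motion=[[1, [0, 0, -0.02], [0, 0, 0]], [1, [0, 0, -0.06], [0, 0, 0]], [1, [0, 0, -0.11], [0, 0, 0]], [1, [0, 0.02, -0.16], [0, 0, 0]], [1, [0, 0.06, -0.2], [0, 0, 0]], [1, [0, 0.11, -0.22], [0, 0, 0]], [1, [0, 0.16, -0.22], [0, 0, 0]], [1, [0, 0.21, -0.22], [0, 0, 0]], [1, [0, 0.26, -0.22], [0, 0, 0]], [1, [0, 0.3, -0.22], [0, 0, 0]]])

```text
time_s: 10.92
tcp_pos: [0.4624, -0.2748, 0.2528]
eef_rot: [[0.973, -0.231, 0.0], [-0.231, -0.973, -0.001], [0.001, 0.001, -1.0]]
ft_force: [-0.1, -0.0, -0.7]
opening: 0.006
```

```bash
python3 - <<'E'
from h import *
cur()
for c in("scene","top"):
    i=snapshot(c);cv2.imwrite(f"pics/e_{c}.png",i)
    cal=calibration(c)
    im=cv2.resize(i,None,fx=2,fy=2);draw(im,np.r_[p[:3],0,0],cal,0)
    im=im[180:520,330:680] if c=="scene" else im[240:500,370:640]
    cv2.imwrite(f"pics/f3_{c}.png",cv2.resize(im,None,fx=1.7,fy=1.7))
    for n in("lid","tin","cup","spool","battery"):
        for r in trace(n,c)[:1]:print(c,n,round(r["conf"],2),r["pixel"],r["pixels"].sum())
E
```

```text
t 10.92 case tcp mm [  -0.8 -286.1  252.8] F case [-0.1 -0.  -0.7] open 0.01 q [-0.76  0.04  1.65 -0.    1.45 -0.53]
scene lid 0.24 [245.5, 206.4] 6131
scene tin 0.73 [245.6, 205.7] 6067
scene cup 0.72 [119.6, 244.1] 1291
scene spool 0.76 [362.2, 182.0] 457
scene battery 0.96 [385.2, 209.1] 473
top lid 0.79 [259.9, 195.4] 4760
top tin 0.57 [354.5, 234.5] 17
top cup 0.63 [358.8, 172.8] 423
top spool 0.65 [142.9, 203.7] 388
top battery 0.88 [145.8, 167.8] 336
```

View pics/f3_scene.png

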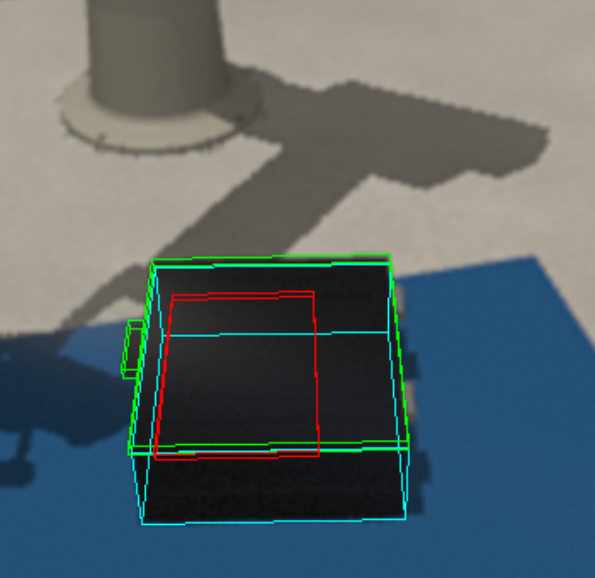

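View pics/e_scene.png

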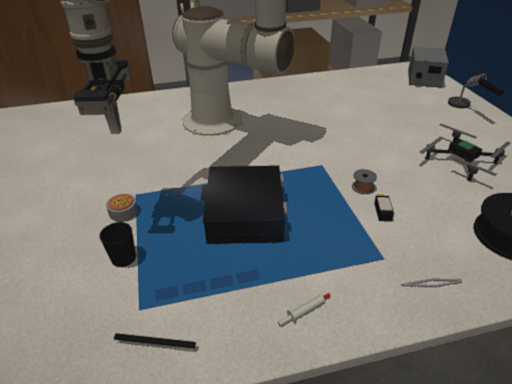

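View pics/f3_top.png

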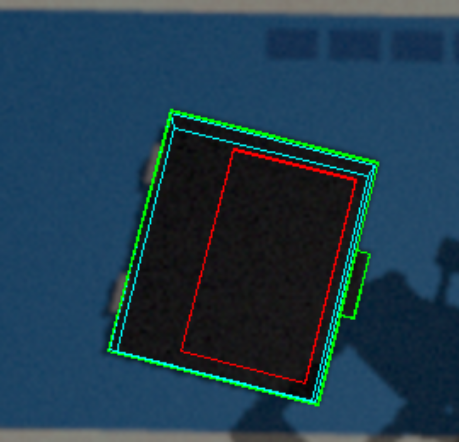

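```bash
python3 -c "
from h import *
cur();print(hand_in())"
```

```text
t 11.52 case tcp mm [  -0.3 -282.4  252.7] F case [ 0.2  1.2 -0.4] open 0.0 q [-0.75  0.04  1.65  0.    1.45 -0.52]
the job is handed in; nothing more can be done
None
```

The tool panel is folded flat inside the case and the lid is pressed shut over it. I did both with the closed fingertips, panel first, and handed the job in at 11.5 s of the 61 s allowed.

- **Panel:** it met a hard stop with the fingertip at 54.5 mm, the height of a flat panel's upper face, under about 35 N. Before I moved the lid, the scene and top views matched a flat panel. I pressed no harder than needed to find the stop and did not measure the panel again after closing the lid.
- **Lid:** it met its stop at about 78 mm, the height of a fully shut lid. The reading was about 38 N on arrival and 14 N while holding. The outline of a shut lid matches both final pictures.
- **Bystanders:** the cup, spool and battery stand where they were, within a few pixels of tracing error. In the last traces the tin's results were unusable: in the scene view the network marked the case instead, and in the top view it found only a small patch. By eye, the tin is at its old place in the final scene picture.
- **At hand-in:** the arm was clear of everything, with near-zero force at the wrist.

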